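Zero a lock-cylinder length gauge on its reference cylinder

TASK

Zero the bench length gauge on the nickel reference cylinder: lay the cylinder flat and lengthwise on the gauge's rail between jaw and anvil, and wind the knob clockwise until the jaw nips it against the sprung anvil, firmly enough to hold it by itself but never forced. With the cylinder nipped, turn the aluminium dial ring until its red zero line stands at the white index line; leave the gauge nipped and zeroed, and do not disturb the other things on the bench.

Things in the scene. Friction and masses are not known exactly. Their poses are not given: they have to be found in the camera images.
- nickel_cylinder: silver-grey profile lock cylinder lying flat, the reference piece: 70 mm long along its y, 17 mm high, in x from its fin edge at -19 mm to its round back at +12 mm; a small cam sticks out to x = +19 mm at mid-length (y within 6 mm of 0), so grip across x beside it, on one half (y = +18 or -18 mm). Origin on its underside at mid-length; 0.19 kg
- bed (a point): on top of the gauge's rail, midway between open jaw and anvil: the cylinder's origin goes here, its y along this y (either way round). y runs along the rail to the anvil, z up. Rail 26 mm wide, its top 16 mm above the 104 mm wide bed plate fixed to the bench. The anvil, a sprung steel button of 25 mm dia. (8 N per mm), is clamped 44 to 54 mm from here at +y, differently each time
- jaw: steel sliding jaw on the rail, at the dial's end; it is geared to the knob and moves along +y of the bed frame, 14 mm for each radian that the knob turns clockwise. 42 mm wide, its top 31 mm above the rail. Its origin is not on the jaw: see jaw_face
- jaw_face (a point): middle of the jaw's working face, 10 mm above the rail top; the face is 34 mm wide
- knob_grip (a point): on the upright axis of the fluted black knob, at mid-height of its 28 mm tall, 36 mm dia. grip (top face 14 mm higher). The knob turns clockwise seen from above to close the jaw, against 0.2 N m of friction, and stays where it is left; the aluminium dial ring sits coaxially under it
- zero_mark (a point): foot of the red zero line on the rim of the aluminium dial ring, 28 mm from the axis. The ring, 56 mm dia., reaches from here 20 mm up; it rides on the knob by friction (turns with it, yet can be turned by itself either way, 0.04 N m). The knob's grip begins 7 mm above the ring and ends 35 mm above it
- index_mark (a point): inner end of the white index line on the fixed black plate (80 mm dia.) under the dial ring, at 28 mm from the axis and on the plate's top face: zero is set when zero_mark lies here
- brass_cylinder_a: brass lock cylinder of the same form and size; leave alone
- brass_cylinder_b: brass lock cylinder of the same form and size; leave alone
- red_driver: screwdriver with red handle, 179 mm long, lying on the bench; leave alone
- fob_a: black car key fob with red buttons, 72 mm; leave alone

How it is judged (in metres and radians):
On the way:
1. the nickel cylinder lies on the gauge's rail and the jaw nips it (contact force between jaw and nickel_cylinder above 3.5 N and z of nickel_cylinder in the frame of bed between -0.004 and 0.004 m), for 0.2 s.
At the end, for the whole second after the job is handed in: The nickel cylinder lies flat and lengthwise on the gauge's rail (within 18 mm sideways, 4 mm in height, 0.1 rad), held by the jaw with more than 3.5 N without help, and the dial ring's red zero line is within 2.5 mm (5 degrees) of the white index line (all of step 1 and horizontal distance between zero_mark and index_mark below 0.0025 m and x of nickel_cylinder in the frame of bed between -0.018 and 0.018 m and angle between the y axis of nickel_cylinder and the y axis of bed, either way round below 0.1 rad); the robot touches nothing.
It fails at once if the jaw is forced against the cylinder (contact force between jaw and nickel_cylinder above 40 N).
It fails at once if another thing on the bench is disturbed (distance of any of brass_cylinder_a, brass_cylinder_b, red_driver, fob_a from where it was at the start of the episode above 0.02 m).
It also fails if it takes over 72 s, if anything falls off the work surface, if the arm or the gripper's body presses on something with over 40 N, if the wrist force passes 120 N, or if a joint passes its speed limit or range.

ROBOT

A 6-joint arm with a two-finger parallel gripper is mounted at the origin on a cart in front of the work surface, level with it; the furniture and walls round the work are solid. World frame = base frame: x ahead of the robot, y to its left, z up, the work surface at z = 0. Lengths are in m, angles in degrees, forces in N, time in s.
With the tool pointing down it reaches from about 0.375 to 0.9 m from the base axis. Payload 3.1 kg.
Tool frame: the origin (TCP) lies on the centre line of the jaws, within the pads' length; the fingertips stand 22 mm ahead of it and the grasp point (between the pads) lies 3 mm ahead of it; y points along the fingers, z is the direction in which the jaws open and shut, and the axes are right-handed (so a half turn about y gives the same grasp; the last joint's range is limited). The gripper opens to 87 mm and grips with 3 to 60 N. Pads are 19 mm wide; open, the fingers measure 117 mm over their backs; the gripper's body (75 mm by 190 mm) begins 51 mm behind the grasp point.
Start: joints at [-86.832, 30.224, 82.088, -0, 67.689, -10.227], TCP at [0.145, -0.608, 0.245] pointing down, gripper open.
Joint ranges: [-176.69, 176.69], [-43.24, 126.21], [12.49, 139.97], [-82, 262], [0, 151.66], [-163.58, 163.58]. Speed limits (degrees/s): [159.86, 159.86, 180, 180, 180, 180].

INTERFACE

Orientations are given as a 3x3 rotation matrix whose columns are the frame's x, y, z axes.
In Python, from rig import bot gives the robot as it stands.
- The arm moves only by the tool jog_arm, never from a script. Its argument "motion" is one flat list of numbers, 6 for each row, row after row: the shift along the tool's x, y, z in mm, then the turn, a rotation vector about the tool's x, y, z in degrees. A call has 1 to 20 rows; each row is the pose to reach, as a shift and turn from the pose commanded when the call began, along the tool's axes at that moment; what a row does not reach only later rows make up. A row lasts 1/8 s, in which the tool goes at most 62.5 mm and 10.7 degrees, less where a joint would pass 70% of its speed; a pose out of reach is approached as far as the arm can. A call with a gripper value outside its range is refused whole. "gripper" is the opening, from 0 (shut) to 1 (fully open), set as the call begins (left out, the last holds). The fingers move at their own pace and stop on an object; the grip force is fixed at half the most. Time passes only in rows, so rows that repeat a pose let the fingers close. It gives the time, the measured TCP pose, the force and the opening at its end, in the units of the state.
- bot.read_state(): the state, without advancing time (a new reading comes with each control period).
- bot.capture(name): name is "scene" or "top" or "wrist"; returns (picture, depth): 400x640x3 uint8, red, green, blue; 400x640 float32, m along the optical axis (not along the pixel's ray), 0 where there is no reading.
- bot.get_calibration(name): a dict with "mtx" (3x3 intrinsics, pixels), "pose" (4x4, takes a point from camera to world coordinates); the wrist camera has in their place "hand_eye" (4x4, takes a point from camera to tool coordinates, whose origin is the TCP and whose axes are the tool frame's). Camera axes: x right, y up, looking along -z (the intrinsics and any distortion apply to the point x, -y, -z); pixel columns grow to the right and rows downward; lengths in m; the calibration is good to about 2 mm. The wrist camera is an equidistant fisheye: a pixel r from the principal point sees the ray r / f radians off the axis. A picture is of the moment at which its call begins: read the wrist's pose just before it. get_calibration takes no time and is no camera call.
- bot.hand_in(): hands the job in, once; it reports no verdict.
The state is a dict: "time_s": time; "joint_positions": joint angles; "qvel": joint speeds; "tau": joint torques, N m; "position": TCP position; "tcp_rot": TCP orientation; "force": force on the tool from outside, world axes, zero at the start; "moment": the same for the moment, N m; "opening": opening from 0.0 (shut) to 1.0 (fully open).
Only numpy, scipy, OpenCV 4.12 (cv2) and the standard library are available. Lean on these libraries where they do the work, as an engineer would, in place of code of your own. Each camera call takes 0.05 s, during which the arm holds its last target.

## Working session

There is one attempt and no reset: what is moved stays moved. The work goes in short steps, Python scripts to look and compute and a tool call to move; the robot and the scene stay as the last step left them, time stands still between calls to the robot, and variables do not carry over. Pictures are saved under pics/ and viewed, and the job is handed in when it is done.

Besides the shell and the picture viewer there is one more tool, called after "Call:" as name(argument=value, ...) on one line, values as JSON. jog_arm: Moves the arm, as the interface text tells. Its arguments: {"type":"object","properties":{"motion":{"type":"array","items":{"type":"number"}},"gripper":{"type":"number"}},"required":["motion"]}

```bash
ls; mkdir -p pics; python3 - <<'E'
from rig import bot
import cv2,numpy as np
s=bot.read_state(); print(s)
for n in ("scene","top","wrist"):
    p,d=bot.capture(n); cv2.imwrite(f"pics/{n}0.png",p[:,:,::-1]); np.save(f"{n}0.npy",d); np.save(f"{n}0p.npy",p)
    c=bot.get_calibration(n); print(n,{k:(np.round(v,4).tolist() if not isinstance(v,str) else v) for k,v in c.items()})
E
```

```text
pics
{'time_s': 0.0, 'joint_positions': array([-8.68320037e+01,  3.02826837e+01,  8.21546485e+01,  8.96312721e-04,
        6.76869704e+01, -1.02287828e+01]), 'qvel': array([-0.10318249,  0.09942819,  0.06511297, -0.04371569, -0.00475092,
       -0.01792609]), 'tau': array([ 3.84387668e-04, -4.40041709e+01, -1.76592904e+01,  6.32240810e-02,
        5.81669784e-02, -1.59213896e-04]), 'position': array([ 0.14478812, -0.60731889,  0.24354134]), 'tcp_rot': array([[-9.72790305e-01, -1.05443977e-04,  2.31687313e-01],
       [-2.31686992e-01,  2.16697208e-03, -9.72787974e-01],
       [-3.99485304e-04, -9.99997647e-01, -2.13243942e-03]]), 'force': array([ 0.64936917,  0.37425639, -0.37657305]), 'moment': array([-0.04670971, -0.00107113, -0.00803975]), 'opening': 1.0016114443894812}
scene {'mtx': [[442.0209, 0.0, 311.6265], [0.0, 442.0209, 200.1247], [0.0, 0.0, 1.0]], 'pose': [[-0.679, 0.4219, -0.6008, -0.3338], [-0.7339, -0.4083, 0.5428, 0.6721], [-0.0163, 0.8095, 0.5869, 0.8746], [0.0, 0.0, 0.0, 1.0]]}
top {'mtx': [[515.6868, 0.0, 318.3908], [0.0, 515.6868, 198.9339], [0.0, 0.0, 1.0]], 'pose': [[-0.0121, 0.9954, -0.0948, 0.2904], [-0.9997, -0.0141, -0.0208, -0.0646], [-0.022, 0.0946, 0.9953, 1.7251], [0.0, 0.0, 0.0, 1.0]]}
wrist {'mtx': [[309.7069, 0.0, 317.8436], [0.0, 309.7069, 200.4817], [0.0, 0.0, 1.0]], 'hand_eye': [[0.0002, -0.9603, -0.2791, -0.0769], [-0.0007, 0.2791, -0.9603, -0.1405], [1.0, 0.0004, -0.0006, -0.0003], [0.0, 0.0, 0.0, 1.0]]}
```

View pics/scene0.png

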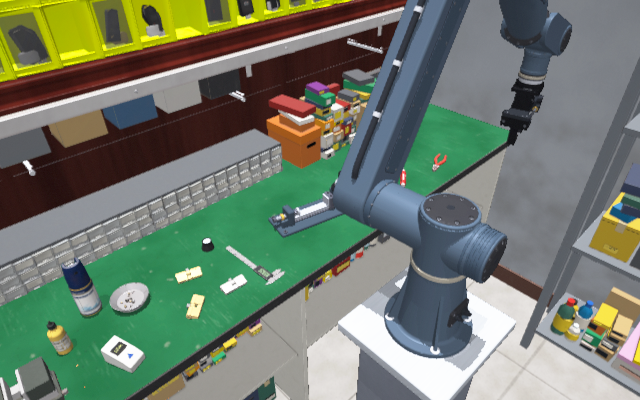

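View pics/top0.png

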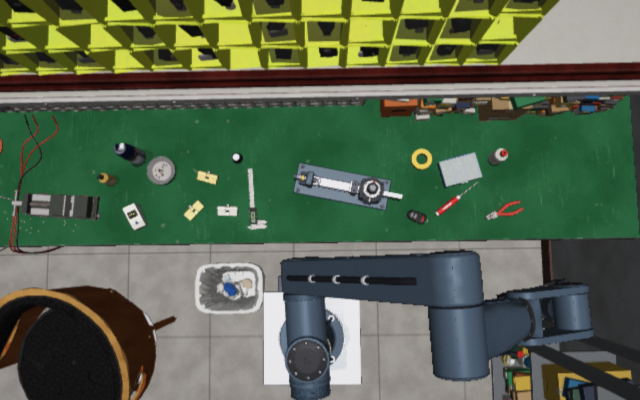

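View pics/wrist0.png

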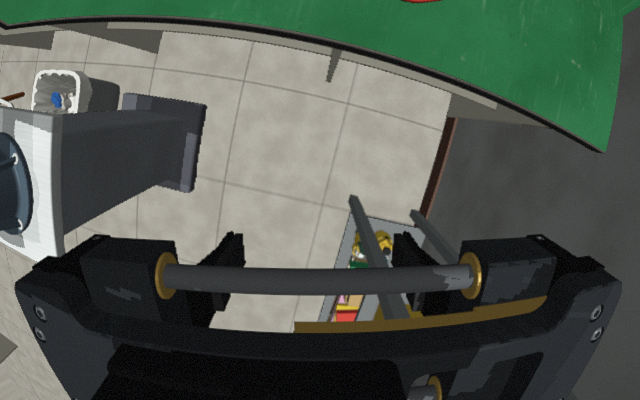

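The scene shows the gauge at top-view px (345,187), its knob at (372,190), and the anvil end at the left, around (304,178). The nickel cylinder is at (227,211) and the brass ones at (207,177) and (194,211). Next I'll zoom in and localise them.

```bash
cat > h.py <<'E'
import numpy as np, cv2
from rig import bot
def ray(n,uv,T=None):
    c=bot.get_calibration(n); K=c["mtx"]; uv=np.atleast_2d(np.array(uv,float))
    x=(uv[:,0]-K[0,2])/K[0,0]; y=(uv[:,1]-K[1,2])/K[1,1]
    if n=="wrist":
        r=np.hypot(x,y)+1e-12; s=np.sin(r)/r
        d=np.stack([x*s,-y*s,-np.cos(r)],1); P=T@c["hand_eye"]
    else:
        d=np.stack([x,-y,-np.ones_like(x)],1); P=c["pose"]
    return P[:3,3],d@P[:3,:3].T
def onplane(n,uv,z,T=None):
    o,d=ray(n,uv,T); t=(z-o[2])/d[:,2]; return o+d*t[:,None]
def proj(n,X,T=None):
    c=bot.get_calibration(n); K=c["mtx"]; P=c["pose"] if n!="wrist" else T@c["hand_eye"]
    q=(np.atleast_2d(X)-P[:3,3])@P[:3,:3]; x,y,z=q[:,0],-q[:,1],-q[:,2]
    if n=="wrist":
        th=np.arctan2(np.hypot(x,y),z); r=np.hypot(x,y)+1e-12; x,y=x/r*th,y/r*th
    else: x,y=x/z,y/z
    return np.stack([K[0,0]*x+K[0,2],K[1,1]*y+K[1,2]],1)
def T_(s):
    T=np.eye(4); T[:3,:3]=s["tcp_rot"]; T[:3,3]=s["position"]; return T
def look(n,name):
    s=bot.read_state(); p,d=bot.capture(n); cv2.imwrite(f"pics/{name}.png",p[:,:,::-1]); np.savez(f"{name}.npz",p=p,d=d,T=T_(s)); return p,d,T_(s)
E
python3 - <<'E'
from h import *
print(np.round(onplane("top",[[372,190],[304,178],[345,187]],0.05),3))
print(np.round(onplane("top",[[227,211],[207,177],[194,211]],0.017),3))
p=np.load("top0p.npy")
cv2.imwrite("pics/t1.png",cv2.resize(p[150:250,170:420,::-1],None,fx=3.2,fy=3.2,interpolation=cv2.INTER_CUBIC))
E
```

```text
[[ 0.477 -0.205  0.05 ]
 [ 0.52   0.017  0.05 ]
 [ 0.488 -0.117  0.05 ]]
[[0.417 0.276 0.017]
 [0.532 0.344 0.017]
 [0.419 0.387 0.017]]
```

View pics/t1.png

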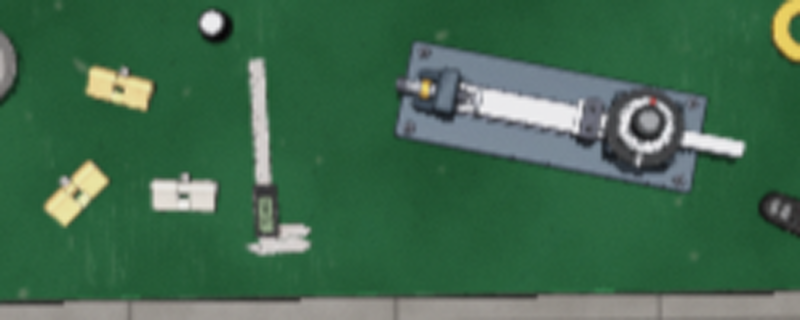

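```bash
cat >> h.py <<'E'
def go(xyz,ang,flip=0):
    """shift/turn for tool vertical, tool z axis at world angle ang (deg)"""
    from scipy.spatial.transform import Rotation as R
    s=bot.read_state(); A=s["tcp_rot"]; a=np.radians(ang)
    z=np.array([np.cos(a),np.sin(a),0]); y=np.array([0,0,-1.]); B=np.stack([np.cross(y,z),y,z],1)
    rv=R.from_matrix(A.T@B).as_rotvec(degrees=True)
    print("t",round(s["time_s"],2),"pos",np.round(s["position"],4),"zang",round(np.degrees(np.arctan2(A[1,2],A[0,2])),2),"open",round(s["opening"],3),"F",np.round(s["force"],1))
    print("shift mm",np.round(A.T@(np.array(xyz)-s["position"])*1000,1),"turn",np.round(rv,1))
E
python3 -c "
from h import *
go([.475,-.25,.25],-11)"
```

```text
t 0.15 pos [ 0.1448 -0.6075  0.2438] zang -76.61 open 1.0 F [ 0.1 -0.3 -0. ]
shift mm [-404.    -5.6 -271.3] turn [  0.1 -65.6  -0.1]
```

Call:
jog_arm(motion=[-404,-6,-271,0,-65.6,0,-404,-6,-271,0,-65.6,0,-404,-6,-271,0,-65.6,0,-404,-6,-271,0,-65.6,0,-404,-6,-271,0,-65.6,0,-404,-6,-271,0,-65.6,0,-404,-6,-271,0,-65.6,0,-404,-6,-271,0,-65.6,0,-404,-6,-271,0,-65.6,0,-404,-6,-271,0,-65.6,0,-404,-6,-271,0,-65.6,0])

```text
time_s: 1.52
position: [0.4742, -0.2518, 0.2504]
tcp_rot: [[-0.193, -0.001, 0.981], [-0.981, 0.0, -0.193], [0.0, -1.0, -0.001]]
force: [0.5, -0.7, 0.9]
opening: 1.002
```

```bash
python3 -c "
from h import *
look('wrist','w1')
go([.42,.2,.25],0)"
```

```text
t 1.57 pos [ 0.4742 -0.2519  0.2504] zang -11.13 open 0.999 F [ 0.3 -0.5  0.1]
shift mm [-432.9    0.5 -140.4] turn [  0.  -11.1  -0. ]
```

View pics/w1.png

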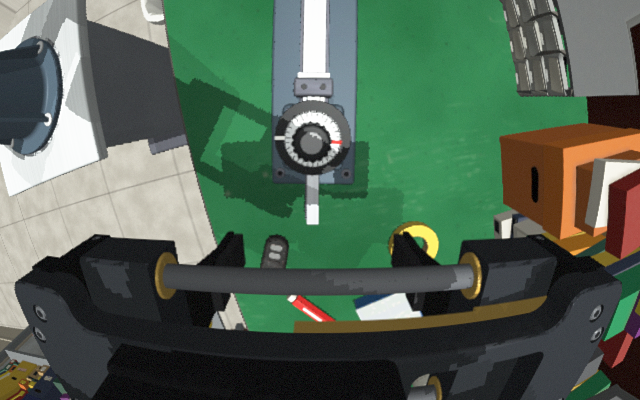

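Wrist view: the knob is at px (311,142), the red zero line at (336,142), and the white index line at (279,138). The jaw is at about (313,86). I'll move further along the gauge to see the anvil as well.

```bash
python3 -c "
from h import *
go([.49,-.15,.25],-11)"
```

```text
t 1.57 pos [ 0.4742 -0.2519  0.2504] zang -11.13 open 0.999 F [ 0.3 -0.5  0.1]
shift mm [-103.     0.4   -4.2] turn [ 0.  -0.1  0. ]
```

Call:
jog_arm(motion=[-103,0,-4,0,0,0,-103,0,-4,0,0,0,-103,0,-4,0,0,0,-103,0,-4,0,0,0])

```text
time_s: 2.08
position: [0.4908, -0.1501, 0.2507]
tcp_rot: [[-0.192, 0.001, 0.981], [-0.981, -0.001, -0.192], [0.001, -1.0, 0.001]]
force: [0.9, -0.3, 1.1]
opening: 1.002
```

```bash
python3 -c "
from h import *
p,d,T=look('wrist','w2')
cv2.imwrite('pics/w2z.png',cv2.resize(p[0:250,200:420,::-1],None,fx=2.4,fy=2.4,interpolation=cv2.INTER_CUBIC))
go([.42,.2,.25],0)"
```

```text
t 2.12 pos [ 0.4908 -0.1504  0.2507] zang -11.1 open 1.001 F [ 0.2 -0.   0.2]
shift mm [-3.303e+02  3.000e-01 -1.370e+02] turn [ -0.  -11.1   0. ]
```

View pics/w2z.png

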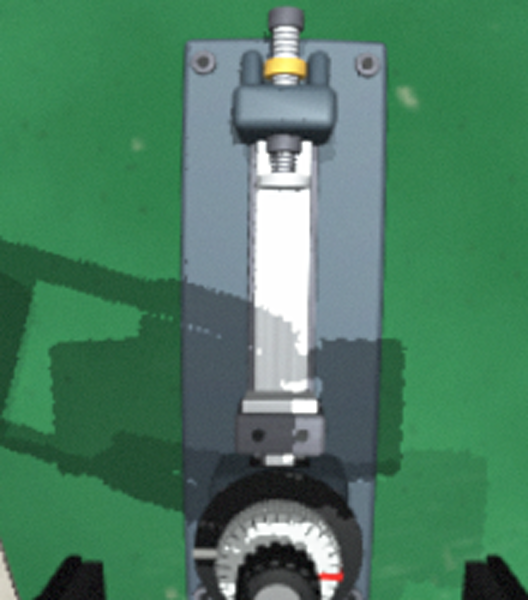

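The zoomed view of w2 shows the rail running from the anvil button (zoom y≈180) to the light jaw-face plate (y≈400). The rail edges are at x≈250 and 315. Next I need heights from depth.

```bash
cat >> h.py <<'E'
def cloud(name):
    z=np.load(name+".npz"); d=z["d"]; T=z["T"]; v,u=np.mgrid[0:400,0:640]
    o,r=ray("wrist",np.stack([u.ravel(),v.ravel()],1),T)
    c=bot.get_calibration("wrist"); P=T@c["hand_eye"]; k=(r@P[:3,:3])[:,2]*-1
    X=o+r*(d.ravel()/k)[:,None]; X[d.ravel()==0]=np.nan
    return z["p"],X.reshape(400,640,3),T
E
python3 - <<'E'
from h import *
p,X,T=cloud("w2")
def q(x,y): return np.round(X[int(y/2.4),int(200+x/2.4)],4)
for n,x,y in [("bench",120,200),("plate",210,250),("plateR",350,200),("rail",283,250),("rail",283,300),("rail",283,370),("jawtop",262,435),("jawplate",283,405),("jawR",310,435),("anvilblk",285,110),("button",283,180),("button",283,185),("blackplate",225,500),("ring",235,560),("ring",290,515),("knob",280,590),("idx",205,553),("red",330,577),("fl",270,570)]: print(n,q(x,y))
# rail column profile
for y in range(160,470,5): print(y,q(283,y),end=";")
E
```

```text
bench [ 0.4303 -0.0196  0.0021]
plate [ 0.4716 -0.057   0.0129]
plateR [ 0.5449 -0.0452  0.0138]
rail [ 0.5069 -0.0647  0.0276]
rail [ 0.5022 -0.0889  0.0283]
rail [ 0.4956 -0.1224  0.0287]
jawtop [ 0.4821 -0.1459  0.0599]
jawplate [ 0.4934 -0.1338  0.0576]
jawR [ 0.5036 -0.1502  0.0595]
anvilblk [ 0.5201 -0.0031  0.0619]
button [nan nan nan]
button [ 0.5127 -0.0352  0.0437]
blackplate [ 0.4595 -0.1701  0.069 ]
ring [ 0.4607 -0.1916  0.0901]
ring [ 0.4884 -0.1759  0.0889]
knob [ 0.4809 -0.1932  0.1254]
idx [ 0.4454 -0.193   0.0709]
red [ 0.5006 -0.2076  0.0901]
fl [ 0.4786 -0.1854  0.1231]
160 [ 0.5152 -0.0226  0.0414];165 [ 0.5147 -0.0253  0.0447];170 [ 0.5143 -0.027   0.0407];175 [ 0.5137 -0.0305  0.0502];180 [nan nan nan];185 [ 0.5127 -0.0352  0.0437];190 [ 0.5126 -0.0359  0.0287];195 [ 0.5121 -0.0381  0.0283];200 [ 0.5117 -0.0405  0.0288];205 [ 0.5112 -0.0428  0.028 ];210 [ 0.5108 -0.0451  0.0284];215 [ 0.5103 -0.0474  0.0276];220 [ 0.5098 -0.0498  0.029 ];225 [ 0.5094 -0.052   0.0283];230 [ 0.5089 -0.0543  0.0283];235 [ 0.5085 -0.0567  0.029 ];240 [ 0.5078 -0.0601  0.0286];245 [
[... 645 characters left out ...]
  0.0276];355 [ 0.4972 -0.1142  0.0291];360 [ 0.4965 -0.1178  0.0285];365 [ 0.496  -0.1202  0.0279];370 [ 0.4956 -0.1224  0.0287];375 [ 0.4951 -0.1248  0.0282];380 [ 0.4947 -0.1271  0.0289];385 [ 0.4942 -0.1294  0.0293];390 [ 0.4938 -0.1319  0.0283];395 [ 0.4939 -0.1314  0.0454];400 [ 0.4937 -0.1323  0.0533];405 [ 0.4934 -0.1338  0.0576];410 [ 0.493  -0.1359  0.0578];415 [ 0.4925 -0.1383  0.0569];420 [ 0.492  -0.1412  0.0589];425 [ 0.4916 -0.143   0.0605];430 [ 0.4911 -0.1457  0.0586];435 [ 0.4907 -0.1474  0.0605];440 [ 0.4902 -0.1501  0.0584];445 [ 0.4898 -0.1521  0.0593];450 [ 0.4894 -0.1541  0.0605];455 [ 0.4889 -0.1569  0.0579];460 [ 0.4877 -0.1629  0.0434];465 [ 0.4873 -0.165   0.0441];
```

```bash
python3 - <<'E'
from h import *
p,X,T=cloud("w2")
C=[];W=[]
for v in range(80,160):
    row=X[v,280:360]; m=np.abs(row[:,2]-.0284)<.006
    u=280+np.where(m)[0]
    if len(u)<5: continue
    a,b=X[v,u[0]],X[v,u[-1]]
    e=onplane("wrist",[[u[0]-.5,v],[u[-1]+.5,v]],.0284,T); C.append(e.mean(0)); W.append(np.linalg.norm(e[0]-e[1]))
C=np.array(C); print(len(C),np.round(np.array(W)[::6],4))
k=np.polyfit(C[:,1],C[:,0],1); print("x=k*y+c",k,"axis angle",90-np.degrees(np.arctan(k[0])), "resid",np.std(C[:,0]-np.polyval(k,C[:,1])))
print("rail z",np.nanmedian([X[v,318,2] for v in range(85,160)]))
# knob top & ring centres via points
v,u=np.mgrid[0:400,0:640]
for n,lo,hi in (("knob",.115,.135),("ring",.085,.093),("plate",.066,.073)):
    m=(X[:,:,2]>lo)&(X[:,:,2]<hi)&(X[:,:,1]<-.15)&(X[:,:,1]>-.3)&(X[:,:,0]>.42)&(X[:,:,0]<.55)
    P=X[m]; print(n,len(P),np.median(P,0),P.min(0),P.max(0))
# same from w1
p,X,T=cloud("w1")
for n,lo,hi in (("knob",.115,.135),("ring",.085,.093),("plate",.066,.073)):
    m=(X[:,:,2]>lo)&(X[:,:,2]<hi)&(X[:,:,1]<-.15)&(X[:,:,1]>-.3)&(X[:,:,0]>.42)&(X[:,:,0]<.55)
    P=X[m]; print(n,len(P),np.median(P,0),P.min(0),P.max(0))
    c,r=cv2.minEnclosingCircle(P[:,:2].astype(np.float32)); print(c,r)
E
```

```text
80 [0.0253 0.0253 0.0253 0.0253 0.0254 0.0266 0.0266 0.0267 0.0256 0.0256
 0.0257 0.0258 0.0259 0.026 ]
x=k*y+c [0.21394574 0.52103388] axis angle 77.92386811474002 resid 0.000180198187133242
rail z 0.028086997606028397
knob 998 [ 0.4791909  -0.19749317  0.12409196] [ 0.46095829 -0.21803168  0.11502758] [ 0.49612365 -0.18196345  0.12688487]
ring 899 [ 0.48320686 -0.18736056  0.08976587] [ 0.45115293 -0.22236213  0.0850098 ] [ 0.50635229 -0.17323022  0.091864  ]
plate 1476 [ 0.48572548 -0.18216586  0.06935353] [ 0.43924567 -0.23838531  0.06604599] [ 0.51813742 -0.1602017   0.07292708]
knob 1236 [ 0.47879193 -0.2000282   0.12417406] [ 0.46081037 -0.21835191  0.11588011] [ 0.49650806 -0.18275163  0.12745865]
(0.4786890745162964, -0.20056891441345215) 0.018249312415719032
ring 1120 [ 0.4818376  -0.1941195   0.08976748] [ 0.45113048 -0.22833591  0.08503616] [ 0.50617082 -0.17393226  0.09231252]
(0.47856661677360535, -0.2005957067012787) 0.027845598757267
plate 2080 [ 0.4805559  -0.19564045  0.06931601] [ 0.43893084 -0.23975501  0.0668803 ] [ 0.51884316 -0.16115962  0.07152529]
(0.4784303605556488, -0.2009865790605545) 0.040541794151067734
```

Call:
jog_arm(motion=[-330,0,-137,0,-11,0,-330,0,-137,0,-11,0,-330,0,-137,0,-11,0,-330,0,-137,0,-11,0,-330,0,-137,0,-11,0,-330,0,-137,0,-11,0,-330,0,-137,0,-11,0,-330,0,-137,0,-11,0,-330,0,-137,0,-11,0])

```text
time_s: 3.25
position: [0.4201, 0.1996, 0.2505]
tcp_rot: [[-0.003, 0.0, 1.0], [-1.0, -0.0, -0.003], [0.0, -1.0, 0.0]]
force: [0.1, 0.4, 0.2]
opening: 0.997
```

```bash
python3 -c "
from h import *
p,d,T=look('wrist','w3')
go([.42,.2,.25],0)"
```

```text
t 3.3 pos [0.42   0.1997 0.2505] zang -0.16 open 0.996 F [-0.5 -0.6 -0. ]
shift mm [-0.3  0.5  0. ] turn [-0.  -0.2  0. ]
```

View pics/w3.png

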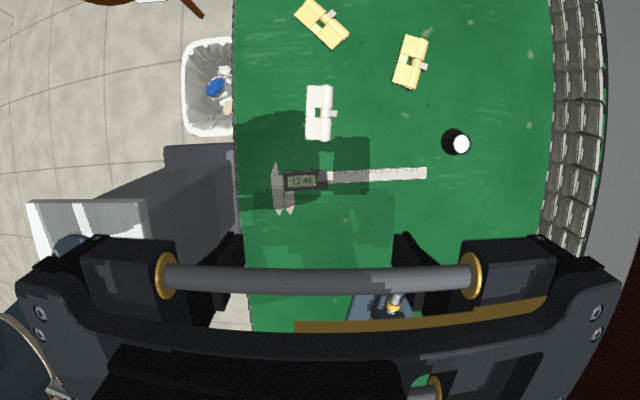

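The nickel cylinder is at px (319,112), with its cam on the right at (334,113). The caliper is below it at (350,178), and the brass cylinders are at (321,22) and (410,62).

```bash
python3 - <<'E'
from h import *
p,X,T=cloud("w3")
v,u=np.mgrid[0:400,0:640]
win=(u>290)&(u<350)&(v>70)&(v<155)
hsv=cv2.cvtColor(p,cv2.COLOR_RGB2HSV)
m=win&(hsv[:,:,1]<60)&(hsv[:,:,2]>110)
P=X[m]; print(len(P),np.nanmedian(P,0)); P=P[P[:,2]>.008]
top=P[P[:,2]>np.nanpercentile(P[:,2],90)-.006]
print("z pct",np.nanpercentile(P[:,2],[5,50,95]))
print("all bounds",P.min(0),P.max(0))
c=cv2.minAreaRect(P[:,:2].astype(np.float32)); print(c)
# body width histogram per y
for y in np.arange(P[:,1].min(),P[:,1].max(),.006):
    s=P[(P[:,1]>=y)&(P[:,1]<y+.006)]
    s2=s
    print(round(y,4),np.round([s[:,0].min(),s[:,0].max()],4),len(s))
cv2.imwrite("pics/w3z.png",cv2.resize(p[60:220,250:440,::-1],None,fx=3.5,fy=3.5,interpolation=cv2.INTER_CUBIC))
E
```

```text
1494 [0.4220928  0.27674622 0.01351574]
z pct [0.0102092  0.01372739 0.01750015]
all bounds [0.40474151 0.24174263 0.00803773] [0.44255256 0.31041714 0.01897602]
((0.4242466688156128, 0.27646902203559875), (0.06892570108175278, 0.03704064339399338), 86.07521057128906)
0.2417 [0.4047 0.4342] 81
0.2477 [0.4048 0.4355] 127
0.2537 [0.4048 0.4366] 131
0.2597 [0.4049 0.4366] 134
0.2657 [0.405  0.4412] 129
0.2717 [0.4062 0.4425] 129
0.2777 [0.4063 0.4426] 118
0.2837 [0.4075 0.4378] 129
0.2897 [0.4076 0.4365] 120
0.2957 [0.4076 0.4379] 116
0.3017 [0.4076 0.4379] 126
0.3077 [0.4089 0.4377] 47
```

View pics/w3z.png

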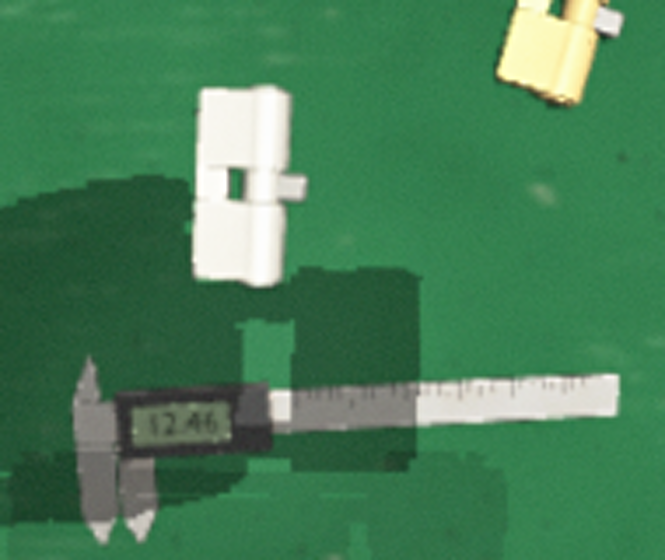

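```bash
python3 -c "
from h import *
go([.4225,.2945,.07],-3.2)
go([.4225,.2945,.025],-3.2)"
```

```text
t 3.3 pos [0.42   0.1997 0.2505] zang -0.16 open 0.996 F [-0.5 -0.6 -0. ]
shift mm [-94.8 180.5   2.2] turn [-0.  3.  0.]
t 3.3 pos [0.42   0.1997 0.2505] zang -0.16 open 0.996 F [-0.5 -0.6 -0. ]
shift mm [-94.8 225.5   2.2] turn [-0.  3.  0.]
```

Call:
jog_arm(motion=[-95,180,2,0,3,0,-95,180,2,0,3,0,-95,180,2,0,3,0,-95,180,2,0,3,0,-95,180,2,0,3,0,-95,205,2,0,3,0,-95,215,2,0,3,0,-95,225,2,0,3,0,-95,225,2,0,3,0])

```text
time_s: 4.42
position: [0.4216, 0.2959, 0.0259]
tcp_rot: [[-0.053, 0.0, 0.999], [-0.999, 0.0, -0.053], [-0.0, -1.0, 0.0]]
force: [-0.4, -0.7, -0.2]
opening: 0.997
```

```bash
python3 -c "
from h import *
go([.4225,.2945,.025],-3.2)
p,d,T=look('wrist','w4')
print(proj('wrist',[[.425,.2763,.017]],T))"
```

```text
t 4.42 pos [0.4216 0.2959 0.0259] zang -3.04 open 0.997 F [-0.4 -0.7 -0.2]
shift mm [1.4 0.9 1. ] turn [-0.   0.2 -0. ]
[[325.41268811 290.11333297]]
```

View pics/w4.png

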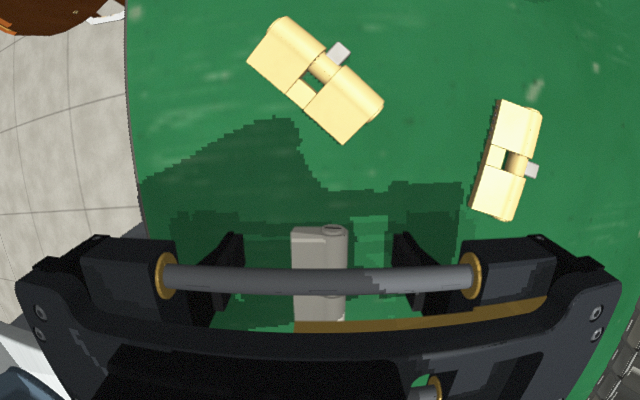

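The cylinder sits between the pads (px 292–347, fingers at 240 and 395). Closing now.

Call:
jog_arm(motion=[0,1,0,0,0,0,0,1,0,0,0,0,0,1,0,0,0,0,0,1,0,0,0,0,0,1,0,0,0,0,0,1,0,0,0,0], gripper=0.2)

```text
time_s: 5.22
position: [0.4213, 0.2962, 0.0245]
tcp_rot: [[-0.052, -0.0, 0.999], [-0.999, 0.0, -0.052], [-0.0, -1.0, -0.0]]
force: [0.5, 0.1, -1.0]
opening: 0.401
```

```bash
python3 -c "
from h import *
go([.4225,.2945,.025],-3.2)"
```

```text
t 5.22 pos [0.4213 0.2962 0.0245] zang -3.0 open 0.401 F [ 0.5  0.1 -1. ]
shift mm [ 1.7 -0.5  1.3] turn [ 0.   0.2 -0. ]
```

Call:
jog_arm(motion=[0,1,0,0,0,0,0,1,0,0,0,0,0,-20,0,0,0,0,0,-60,0,0,0,0,0,-120,0,0,0,0,0,-120,0,0,0,0])

```text
time_s: 5.98
position: [0.4239, 0.2975, 0.1483]
tcp_rot: [[-0.052, 0.009, 0.999], [-0.999, 0.004, -0.052], [-0.004, -1.0, 0.009]]
force: [0.3, 0.3, -2.5]
opening: 0.347
```

```bash
python3 -c "
from h import *
go([.4225,.2945,.025],-3.2)
look('wrist','w5')
"
```

```text
t 5.97 pos [0.4239 0.2975 0.1483] zang -3.0 open 0.347 F [ 0.3  0.3 -2.5]
shift mm [  3.6 123.3  -2.3] turn [-0.5  0.2 -0.2]
```

View pics/w5.png

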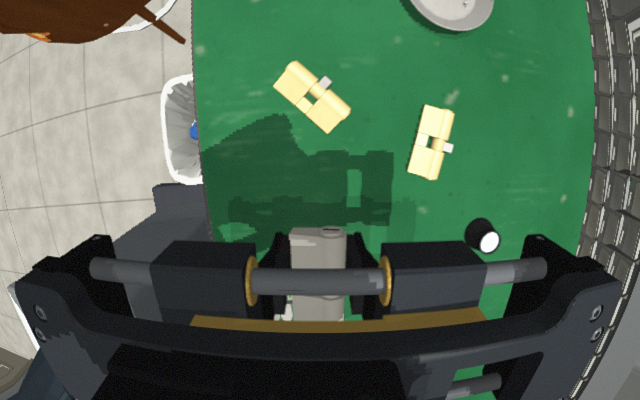

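The cylinder is held, with its far end at row ~228, columns 290–345.

```bash
python3 - <<'E'
from h import *
z=np.load("w5.npz"); p,T=z["p"],z["T"]
cv2.imwrite("pics/w5z.png",cv2.resize(p[200:340,240:400,::-1],None,fx=4,fy=4,interpolation=cv2.INTER_CUBIC))
uv=[[290,229],[345,229],[318,229]]
o,d=ray("wrist",uv,T); R=T[:3,:3]; o=(o-T[:3,3])@R; d=d@R
for yy in (.0065,.015):
    t=(yy-o[1])/d[:,1]; print(np.round((o+d*t[:,None])*1000,1))
pp,X,T=cloud("w5")
for v in range(220,262,3): print(v,np.round(((X[v,318]-T[:3,3])@R)*1000,1),end=" ")
E
```

```text
[[-19.    6.5 -14. ]
 [-19.    6.5  14.1]
 [-19.    6.5   0.3]]
[[-15.6  15.  -14.8]
 [-15.6  15.   14.9]
 [-15.7  15.    0.3]]
220 [ 26.3 145.4   0.4] 223 [ 29.5 145.7   0.4] 226 [ 32.3 144.7   0.4] 229 [-13.9  19.5   0.3] 232 [-12.8  17.8   0.3] 235 [-13.8  11.1   0.3] 238 [-12.9   9.    0.3] 241 [-10.9   9.8   0.3] 244 [-9.5  9.   0.3] 247 [-7.7  9.   0.3] 250 [-5.3 10.3  0.3] 253 [-4.1  9.2  0.3] 256 [-2.1  9.5  0.3] 259 [-0.3  9.6  0.3]
```

View pics/w5z.png

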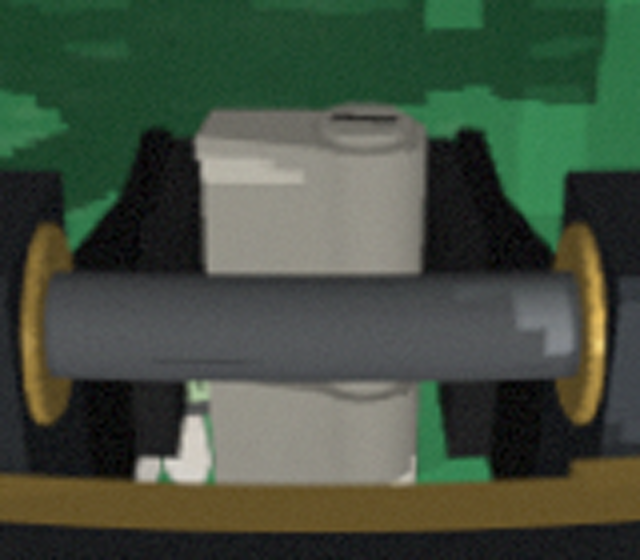

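```bash
python3 -c "
from h import *
go([.5054,-.0565,.12],-12.1)
go([.5054,-.0565,.065],-12.1)"
```

```text
t 6.03 pos [0.4222 0.2967 0.1462] zang -3.0 open 0.347 F [-0.   0.3 -2. ]
shift mm [348.4  25.9 101.4] turn [-0.2  9.1 -0.1]
t 6.03 pos [0.4222 0.2967 0.1462] zang -3.0 open 0.347 F [-0.   0.3 -2. ]
shift mm [348.5  80.9 101.2] turn [-0.2  9.1 -0.1]
```

Call:
jog_arm(motion=[348,26,101,0,9.1,0,348,26,101,0,9.1,0,348,26,101,0,9.1,0,348,26,101,0,9.1,0,348,26,101,0,9.1,0,348,26,101,0,9.1,0,348,26,101,0,9.1,0,348,26,101,0,9.1,0,348,26,101,0,9.1,0])

```text
time_s: 7.15
position: [0.5025, -0.0549, 0.1178]
tcp_rot: [[-0.208, -0.003, 0.978], [-0.978, 0.001, -0.208], [-0.001, -1.0, -0.003]]
force: [1.0, -0.2, -2.0]
opening: 0.352
```

```bash
python3 -c "
from h import *
go([.5054,-.0565,.0525],-12.1)
look('wrist','w6')"
```

```text
t 7.15 pos [ 0.5025 -0.0549  0.1178] zang -12.01 open 0.352 F [ 1.  -0.2 -2. ]
shift mm [ 1.  65.2  3.3] turn [ 0.2  0.1 -0. ]
```

View pics/w6.png

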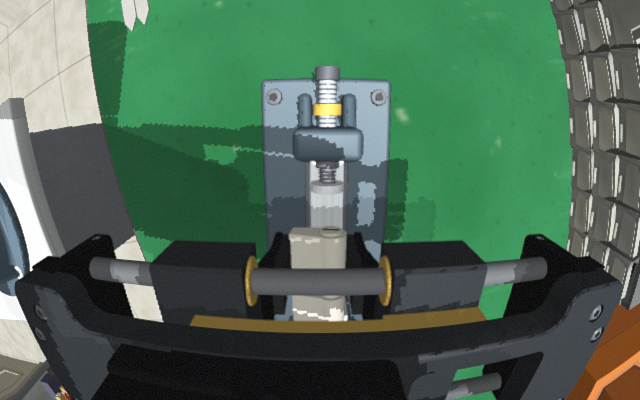

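The cylinder is aligned above the rail and the anvil button is ahead at px (327,190). Descending to 2 mm above the rail, then checking.

Call:
jog_arm(motion=[1,30,3,0,0,0,1,50,3,0,0,0,1,62,3,0,0,0,1,62,3,0,0,0,1,62,3,0,0,0])

```text
time_s: 7.82
position: [0.5071, -0.058, 0.0571]
tcp_rot: [[-0.209, 0.001, 0.978], [-0.978, -0.0, -0.209], [0.0, -1.0, 0.001]]
force: [-0.1, 0.2, -1.7]
opening: 0.347
```

```bash
python3 -c "
from h import *
go([.5054,-.0565,.052],-12.1)
look('wrist','w7')
look('scene','s7');
"
```

```text
t 7.83 pos [ 0.5071 -0.058   0.0571] zang -12.07 open 0.347 F [-0.1  0.2 -1.7]
shift mm [-1.1  5.1 -2. ] turn [-0.1  0.   0. ]
```

View pics/w7.png

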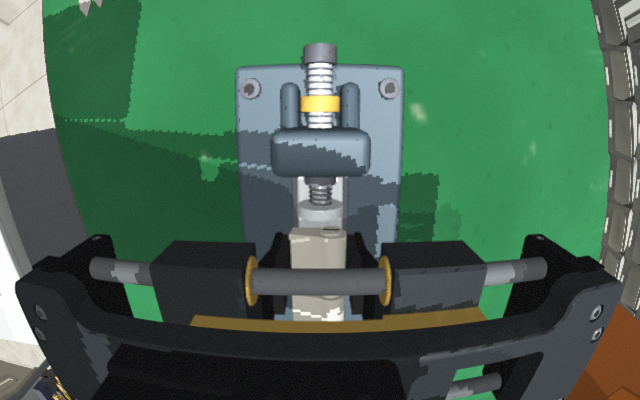

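Everything is aligned and clear. Lowering the last 4–5 mm.

Call:
jog_arm(motion=[-1,2,-2,0,0,0,-1,4,-2,0,0,0,-1,4.5,-2,0,0,0,-1,4.5,-2,0,0,0])

```text
time_s: 8.43
position: [0.5047, -0.0567, 0.0523]
tcp_rot: [[-0.21, -0.0, 0.978], [-0.978, 0.0, -0.21], [-0.0, -1.0, -0.0]]
force: [-0.4, 0.2, 3.6]
opening: 0.344
```

```bash
python3 -c "
from h import *
go([.5054,-.0565,.052],-12.1)"
```

```text
t 8.43 pos [ 0.5047 -0.0567  0.0523] zang -12.11 open 0.344 F [-0.4  0.2  3.6]
shift mm [-0.4  0.3  0.6] turn [ 0. -0. -0.]
```

Contact on the rail is felt (Fz −2 → +3.6). Releasing and rising.

Call:
jog_arm(motion=[0,0,0,0,0,0,0,0,0,0,0,0,0,0,0,0,0,0,0,0,0,0,0,0,0,-20,0,0,0,0,0,-70,0,0,0,0,0,-120,0,0,0,0,0,-140,0,0,0,0,0,-140,0,0,0,0], gripper=0.75)

```text
time_s: 9.55
position: [0.5059, -0.0571, 0.1937]
tcp_rot: [[-0.21, 0.004, 0.978], [-0.978, -0.001, -0.21], [0.001, -1.0, 0.004]]
force: [-0.1, -0.7, 0.2]
opening: 0.747
```

```bash
python3 -c "
from h import *
go([.4786+.01,-.2006+.03,.2],-12.1)"
```

```text
t 9.55 pos [ 0.5059 -0.0571  0.1937] zang -12.1 open 0.747 F [-0.1 -0.7  0.2]
shift mm [114.6  -6.2   6.9] turn [-0.3  0.   0. ]
```

Call:
jog_arm(motion=[94,-56,3,0,0,0,94,-56,3,0,0,0,94,-56,3,0,0,0,94,-56,3,0,0,0])

```text
time_s: 10.05
position: [0.487, -0.1485, 0.2464]
tcp_rot: [[-0.21, -0.003, 0.978], [-0.978, 0.002, -0.21], [-0.002, -1.0, -0.004]]
force: [-0.1, 0.6, -0.0]
opening: 0.749
```

```bash
python3 - <<'E'
from h import *
p,d,T=look('wrist','w8')
cv2.imwrite('pics/w8z.png',cv2.resize(p[0:250,200:420,::-1],None,fx=2.4,fy=2.4,interpolation=cv2.INTER_CUBIC))
go([.4786,-.2006,.15],-12.1)
p,X,T=cloud("w8")
m=np.zeros(X.shape[:2],bool); m[60:190,280:370]=True
b=np.array([.2093,.9779]); a=np.array([.9779,-.2093]); o=np.array([.5044,-.0777])
Q=X[m]; Q=Q[(Q[:,2]>.034)]
xy=np.stack([(Q[:,:2]-o)@a,(Q[:,:2]-o)@b,Q[:,2]],1)
for y in np.arange(-.075,.06,.004):
    s=xy[(xy[:,1]>=y)&(xy[:,1]<y+.004)]
    if len(s): print(round(y,3),np.round([s[:,0].min(),s[:,0].max(),np.median(s[:,2])],4),len(s))
E
```

```text
t 10.1 pos [ 0.487  -0.148   0.2463] zang -12.08 open 0.75 F [ 0.2  0.3 -0.6]
shift mm [53.4 96.2  3.2] turn [ 0.2  0.  -0.1]
-0.075 [-0.0211  0.0206  0.0593] 146
-0.071 [-0.0211  0.0205  0.0592] 127
-0.067 [-0.0209  0.0204  0.0592] 151
-0.063 [-0.0191  0.0203  0.0575] 146
-0.059 [-0.0166  0.0176  0.0566] 192
-0.055 [0.0067 0.0067 0.0345] 1
-0.035 [-0.0024  0.0087  0.0426] 22
-0.031 [-0.0182  0.0122  0.0417] 105
-0.027 [-0.0182  0.0121  0.0423] 91
-0.023 [-0.0182  0.0121  0.0418] 112
-0.019 [-0.0181  0.0121  0.0424] 84
-0.015 [-0.0192  0.0121  0.0418] 115
-0.011 [-0.0192  0.0121  0.0414] 106
-0.007 [-0.0191  0.0109  0.0414] 86
-0.003 [-0.0191  0.0175  0.0409] 119
0.001 [-0.0192  0.0175  0.0409] 89
0.005 [-0.0191  0.0174  0.0416] 108
0.009 [-0.0191  0.0109  0.0424] 95
0.013 [-0.0191  0.0109  0.0416] 99
0.017 [-0.0191  0.0109  0.0425] 107
0.021 [-0.019   0.0109  0.0416] 87
0.025 [-0.019   0.0109  0.0418] 111
0.029 [-0.019   0.0109  0.0422] 91
0.033 [-0.0189  0.0108  0.041 ] 33
0.041 [-0.0122  0.012   0.0469] 65
0.045 [-0.0122  0.012   0.0487] 71
0.049 [-0.0056  0.0054  0.0426] 29
0.053 [-0.0056  0.0054  0.0424] 38
0.057 [-0.0078  0.0087  0.0438] 52
```

View pics/w8z.png

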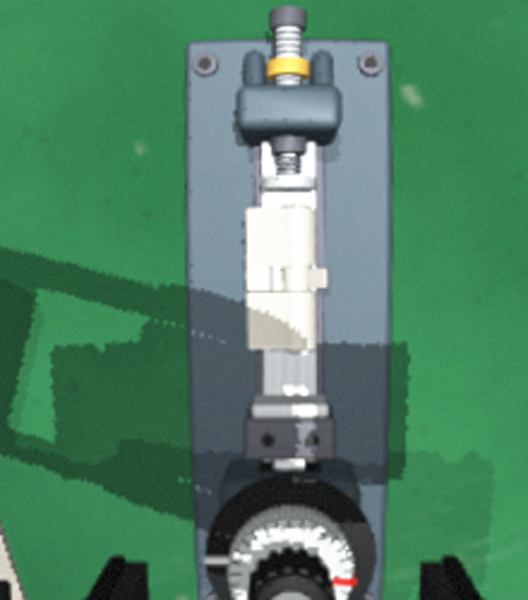

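Placement is good: about 43 mm to the anvil face, centred laterally and parallel to the rail. Next is the knob.

Call:
jog_arm(motion=[53,40,3,0,0,0,53,90,3,0,0,0,53,110,3,0,0,0,53,124,3,0,0,0,53,124,3,0,0,0,53,124,3,0,0,0])

```text
time_s: 10.85
position: [0.4806, -0.2016, 0.1247]
tcp_rot: [[-0.209, 0.001, 0.978], [-0.978, -0.001, -0.209], [0.001, -1.0, 0.001]]
force: [0.1, -1.1, 0.8]
opening: 0.751
```

```bash
python3 -c "
from h import *
go([.4786,-.2006,.122],-12.1)
s=bot.read_state();print(s['joint_positions'],s['moment'],s['tau'])
p,d,T=look('wrist','w9')
"
```

```text
t 10.85 pos [ 0.4806 -0.2016  0.1247] zang -12.06 open 0.751 F [ 0.1 -1.1  0.8]
shift mm [-0.6  2.7 -2.2] turn [-0.1  0.   0. ]
[-3.50588928e+01  3.27437520e+01  1.03136953e+02  3.45764218e-03
  4.40382590e+01 -2.30044993e+01] [-0.00732428 -0.10155077  0.04679237] [ 1.92722306e-02 -3.81758130e+01 -1.02930191e+01  3.89256596e-02
  8.19895975e-02  5.65437233e-05]
```

View pics/w9.png

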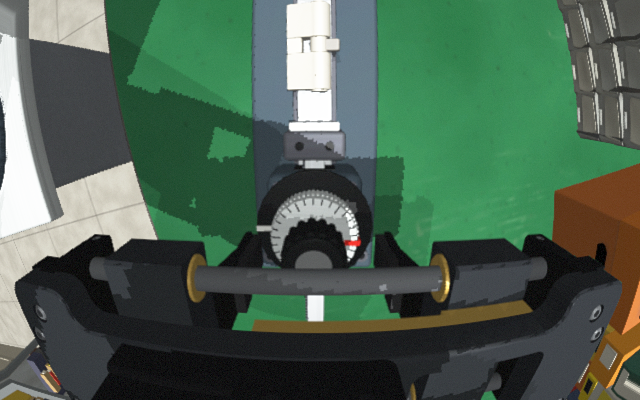

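The knob sits between the fingers. The red line is at (353,243) and the index at (263,228). Small correction, then close.

Call:
jog_arm(motion=[-0.6,2.5,-2,0,0,0,-0.6,2.5,-2,0,0,0,-0.6,2.5,-2,0,0,0,-0.6,2.5,-2,0,0,0,-0.6,2.5,-2,0,0,0,-0.6,2.5,-2,0,0,0,-0.6,2.5,-2,0,0,0], gripper=0.3)

```text
time_s: 11.78
position: [0.4783, -0.2009, 0.1217]
tcp_rot: [[-0.21, 0.0, 0.978], [-0.978, -0.0, -0.21], [0.0, -1.0, 0.0]]
force: [0.0, 0.8, 1.3]
opening: 0.408
```

```bash
python3 -c "
from h import *
go([.4786,-.2006,.122],-12.1)
s=bot.read_state();print(s['joint_positions'],s['moment'],s['tau'])
"
```

```text
t 11.78 pos [ 0.4783 -0.2009  0.1217] zang -12.11 open 0.408 F [0.  0.8 1.3]
shift mm [-0.4 -0.3  0.2] turn [-0. -0.  0.]
[-3.51422811e+01  3.29243405e+01  1.03548729e+02  3.10940706e-03
  4.34974955e+01 -2.30350199e+01] [-0.00236427 -0.12450227 -0.02465957] [-1.30632668e-02 -3.76497746e+01 -9.89256620e+00  1.44128056e-02
  8.04546755e-02 -1.53098552e-02]
```

Call:
jog_arm(motion=[0,0,0,0,8,0,0,0,0,0,16,0,0,0,0,0,24,0,0,0,0,0,32,0,0,0,0,0,40,0,0,0,0,0,48,0,0,0,0,0,56,0,0,0,0,0,64,0,0,0,0,0,72,0,0,0,0,0,80,0,0,0,0,0,88,0,0,0,0,0,96,0,0,0,0,0,96,0,0,0,0,0,96,0])

```text
time_s: 13.52
position: [0.4782, -0.2008, 0.1217]
tcp_rot: [[-0.951, 0.0, -0.31], [0.31, 0.0, -0.951], [-0.0, -1.0, -0.0]]
force: [0.6, 0.6, 3.0]
opening: 0.405
```

```bash
python3 -c "
from h import *
go([.4786,-.2006,.122],-12.1)
s=bot.read_state();print(s['joint_positions'],s['moment'],s['tau'])
look('wrist','w10');look('top','t10');look('scene','s10')
"
```

```text
t 13.53 pos [ 0.4782 -0.2008  0.1217] zang -108.03 open 0.405 F [0.6 0.6 3. ]
shift mm [-0.3 -0.3 -0.4] turn [ -0.  -95.9  -0. ]
[-3.51470949e+01  3.29216139e+01  1.03559109e+02  1.91256295e-02
  4.35062025e+01  7.28737732e+01] [ 0.14607343 -0.01662633 -0.16396094] [ 3.54362244e-02 -3.72418499e+01 -1.00384542e+01 -1.18873548e-01
 -1.45689198e-01 -1.70800737e-01]
```

View pics/w10.png

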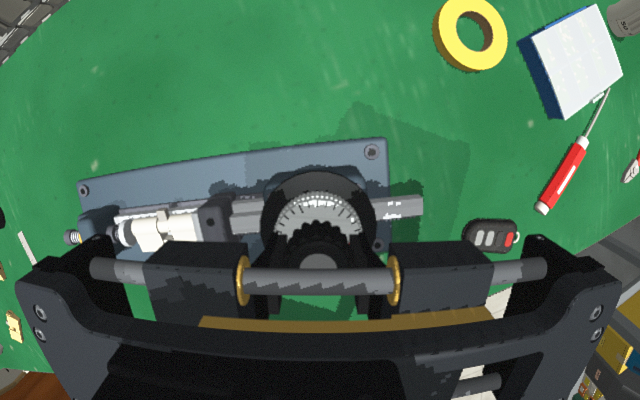

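View pics/s10.png

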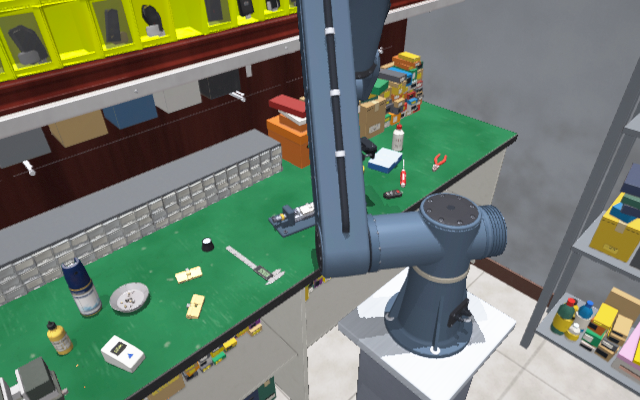

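The knob turned with the gripper (no slip) and the jaw is closing; the cylinder is visible at (155,230). Going on to 112°, then small torque-watched steps.

Call:
jog_arm(motion=[0,0,0,0,6,0,0,0,0,0,12,0,0,0,0,0,16,0,0,0,0,0,16,0])

```text
time_s: 14.18
position: [0.4782, -0.2008, 0.1217]
tcp_rot: [[-0.829, 0.0, -0.56], [0.56, -0.0, -0.829], [-0.0, -1.0, -0.0]]
force: [0.4, 0.8, 3.6]
opening: 0.407
```

```bash
cat > q.py <<'E'
from h import *
s=bot.read_state();A=s["tcp_rot"]
print(round(s["time_s"],2),"turned",round(-12.11-np.degrees(np.arctan2(A[1,2],A[0,2])),2),"Mz",[round(bot.read_state()["moment"][2],3) for _ in range(3)],"tau6",round(s["tau"][5],4),"F",np.round(s["force"],1))
E
python3 q.py
```

```text
14.18 turned 111.91 Mz [np.float64(-0.119), np.float64(-0.119), np.float64(-0.119)] tau6 -0.0351 F [0.4 0.8 3.6]
```

Call:
jog_arm(motion=[0,0,0,0,2,0,0,0,0,0,2,0])

```text
time_s: 14.42
position: [0.4782, -0.2008, 0.1217]
tcp_rot: [[-0.808, 0.0, -0.589], [0.589, -0.0, -0.808], [-0.0, -1.0, -0.0]]
force: [1.1, 0.5, 5.9]
opening: 0.401
```

```bash
python3 q.py
```

```text
14.43 turned 113.98 Mz [np.float64(0.068), np.float64(0.068), np.float64(0.068)] tau6 0.1015 F [1.1 0.5 5.9]
```

Call:
jog_arm(motion=[0,0,0,0,2,0,0,0,0,0,2,0])

```text
time_s: 14.68
position: [0.4782, -0.2008, 0.1217]
tcp_rot: [[-0.787, 0.0, -0.617], [0.617, -0.0, -0.787], [-0.0, -1.0, -0.0]]
force: [0.3, 1.8, 6.0]
opening: 0.403
```

```bash
python3 q.py
```

```text
14.68 turned 116.01 Mz [np.float64(0.09), np.float64(0.09), np.float64(0.09)] tau6 0.1161 F [0.3 1.8 6. ]
```

Call:
jog_arm(motion=[0,0,0,0,0.5,0,0,0,0,0,1,0])

```text
time_s: 14.92
position: [0.4782, -0.2008, 0.1217]
tcp_rot: [[-0.776, 0.0, -0.631], [0.631, -0.0, -0.776], [-0.0, -1.0, 0.0]]
force: [0.8, 1.3, 5.1]
opening: 0.407
```

```bash
python3 q.py; python3 -c "
from h import *
look('wrist','w11')"
```

```text
14.93 turned 116.98 Mz [np.float64(0.304), np.float64(0.304), np.float64(0.304)] tau6 0.2194 F [0.8 1.3 5.1]
```

View pics/w11.png

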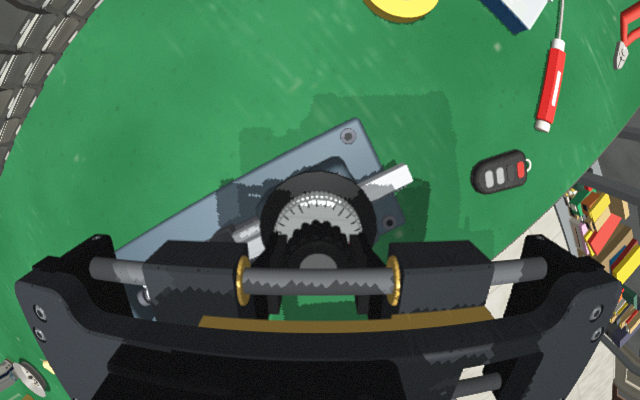

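Call:
jog_arm(motion=[0,0,0,0,0.5,0,0,0,0,0,1,0])

```text
time_s: 15.22
position: [0.4782, -0.2008, 0.1217]
tcp_rot: [[-0.765, 0.0, -0.644], [0.644, -0.0, -0.765], [-0.0, -1.0, 0.0]]
force: [0.1, 1.6, 4.8]
opening: 0.403
```

```bash
python3 q.py
```

```text
15.22 turned 117.96 Mz [np.float64(0.299), np.float64(0.299), np.float64(0.299)] tau6 0.249 F [0.1 1.6 4.8]
```

Call:
jog_arm(motion=[0,0,0,0,0.5,0,0,0,0,0,1,0])

```text
time_s: 15.48
position: [0.4782, -0.2008, 0.1217]
tcp_rot: [[-0.754, 0.0, -0.657], [0.657, -0.0, -0.754], [-0.0, -1.0, 0.0]]
force: [1.0, 0.6, 5.9]
opening: 0.406
```

```bash
python3 q.py
```

```text
15.47 turned 118.95 Mz [np.float64(0.271), np.float64(0.271), np.float64(0.271)] tau6 0.2788 F [1.  0.6 5.9]
```

Torque on joint 6 now rises 0.03 N·m per degree, which matches the anvil spring, so the jaw is nipping at roughly 5 N. Adding about 1.3°.

Call:
jog_arm(motion=[0,0,0,0,0.6,0,0,0,0,0,1.3,0,0,0,0,0,1.3,0])

```text
time_s: 15.85
position: [0.4782, -0.2008, 0.1217]
tcp_rot: [[-0.739, 0.0, -0.674], [0.674, -0.0, -0.739], [-0.0, -1.0, 0.0]]
force: [0.3, 0.7, 5.8]
opening: 0.405
```

```bash
python3 q.py
```

```text
15.85 turned 120.25 Mz [np.float64(0.288), np.float64(0.288), np.float64(0.288)] tau6 0.3001 F [0.3 0.7 5.8]
```

Call:
jog_arm(motion=[0,0,0,0,0,0,0,0,0,0,0,0,0,0,0,0,0,0], gripper=0.8)

```text
time_s: 16.23
position: [0.4778, -0.2007, 0.1211]
tcp_rot: [[-0.738, -0.001, -0.675], [0.675, 0.0, -0.738], [0.001, -1.0, 0.0]]
force: [0.0, 0.6, 0.5]
opening: 0.66
```

```bash
python3 q.py
```

```text
16.23 turned 120.31 Mz [np.float64(-0.035), np.float64(-0.035), np.float64(-0.035)] tau6 0.0011 F [0.  0.6 0.5]
```

Call:
jog_arm(motion=[0,-40,0,0,0,0,0,-90,0,0,0,0,0,-125,0,0,0,0,0,-125,0,0,0,0])

```text
time_s: 16.73
position: [0.4796, -0.2019, 0.2492]
tcp_rot: [[-0.738, 0.006, -0.674], [0.674, -0.004, -0.738], [-0.007, -1.0, -0.001]]
force: [0.2, -0.0, -0.5]
opening: 0.8
```

```bash
python3 -c "
from h import *
go([.487,-.148,.246],-12.1)"
```

```text
t 16.73 pos [ 0.4796 -0.2019  0.2492] zang -132.41 open 0.8 F [ 0.2 -0.  -0.5]
shift mm [ 30.9   3.1 -44.7] turn [  -0.4 -120.3   -0.3]
```

Call:
jog_arm(motion=[31,1,-45,0,-120.3,0,31,1,-45,0,-120.3,0,31,1,-45,0,-120.3,0,31,1,-45,0,-120.3,0,31,1,-45,0,-120.3,0,31,1,-45,0,-120.3,0,31,1,-45,0,-120.3,0,31,1,-45,0,-120.3,0,31,1,-45,0,-120.3,0,31,1,-45,0,-120.3,0,31,1,-45,0,-120.3,0,31,1,-45,0,-120.3,0,31,1,-45,0,-120.3,0,31,1,-45,0,-120.3,0])

```text
time_s: 18.48
position: [0.4854, -0.1466, 0.2452]
tcp_rot: [[-0.211, -0.001, 0.977], [-0.977, 0.0, -0.211], [-0.0, -1.0, -0.001]]
force: [-0.6, 0.7, 0.0]
opening: 0.802
```

```bash
python3 - <<'E'
from h import *
p,d,T=look('wrist','w12')
cv2.imwrite('pics/w12z.png',cv2.resize(p[0:250,200:420,::-1],None,fx=2.4,fy=2.4,interpolation=cv2.INTER_CUBIC))
go([.487,-.148,.246],-12.1)
E
```

```text
t 18.52 pos [ 0.4855 -0.1466  0.2453] zang -12.17 open 0.797 F [ 0.4 -0.  -0.5]
shift mm [ 1.  -0.7  1.8] turn [ 0.  -0.1 -0. ]
```

View pics/w12z.png

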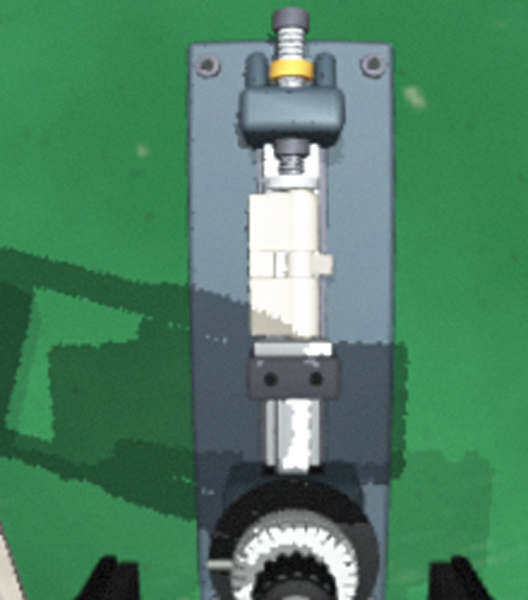

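```bash
python3 - <<'E'
from h import *
b=np.array([.2093,.9779]); a=np.array([.9779,-.2093]); o=np.array([.5044,-.0777])
H={"block":.0,"x":0}
def at(name,z,lat):
    Z=np.load(name+".npz"); p=Z["p"].astype(np.float32).mean(2); T=Z["T"]
    s=np.arange(-.06,.08,.00025); out=0
    for l in lat:
        X=np.c_[o+s[:,None]*b+l*a,np.full(len(s),z)]
        uv=proj("wrist",X,T).astype(np.float32)
        out=out+cv2.remap(p,uv[:,0],uv[:,1],cv2.INTER_CUBIC).ravel()
    return s,out/len(lat)
for nm,z,lat,lo,hi in (("button top",.052,np.arange(-.003,.0031,.001),.03,.06),("block/post",.062,np.arange(-.015,.016,.003),.045,.08),("jaw/cyl",.045,np.arange(-.015,0,.003),-.06,-.02)):
    R=[]
    for n in ("w2","w8","w12"):
        s,g=at(n,z,lat); R.append(g[(s>lo)&(s<hi)][::4])
    ss=s[(s>lo)&(s<hi)][::4]
    print(nm)
    for i,x in enumerate(ss): print(round(x*1000,1),[int(r[i]) for r in R],end=" ")
    print()
E
```

```text
button top
30.0 [254, 251, 250] 31.0 [254, 251, 250] 32.0 [254, 253, 250] 33.0 [254, 237, 250] 34.0 [254, 231, 250] 35.0 [254, 245, 250] 36.0 [253, 255, 250] 37.0 [253, 254, 250] 38.0 [253, 254, 250] 39.0 [252, 256, 250] 40.0 [231, 242, 248] 41.0 [120, 129, 237] 42.0 [147, 133, 199] 43.0 [232, 220, 154] 44.0 [261, 254, 217] 45.0 [254, 256, 255] 46.0 [253, 254, 255] 47.0 [256, 259, 254] 48.0 [247, 237, 259] 49.0 [172, 192, 237] 50.0 [181, 169, 175] 51.0 [154, 140, 166] 52.0 [182, 163, 131] 53.0 [165, 135, 169] 54.0 [173, 157, 149] 55.0 [185, 165, 160] 56.0 [146, 158, 160] 57.0 [167, 198, 161] 58.0 [121, 168, 114] 59.0 [102, 98, 95] 
block/post
45.0 [203, 205, 206] 46.0 [212, 213, 209] 47.0 [207, 206, 217] 48.0 [188, 196, 208] 49.0 [187, 187, 194] 50.0 [183, 186, 185] 51.0 [188, 186, 185] 52.0 [178, 182, 192] 53.0 [183, 182, 186] 54.0 [173, 178, 186] 55.0 [170, 174, 174] 56.0 [145, 165, 160] 57.0 [135, 138, 138] 58.0 [146, 153, 157] 59.0 [150, 159, 163] 60.0 [139, 143, 145] 61.0 [123, 122, 128] 62.0 [86, 93, 96] 63.0 [68, 74, 74] 64.0 [55, 60, 59] 65.0 [40, 43, 43] 66.0 [39, 38, 38] 67
[... 431 characters left out ...]
[142, 143, 80] -51.7 [155, 165, 78] -50.7 [159, 171, 84] -49.7 [158, 174, 85] -48.7 [157, 171, 84] -47.7 [157, 166, 84] -46.7 [158, 165, 75] -45.7 [159, 166, 71] -44.7 [160, 166, 69] -43.7 [161, 166, 69] -42.7 [160, 166, 72] -41.7 [160, 165, 78] -40.7 [159, 165, 86] -39.7 [159, 165, 90] -38.7 [159, 165, 91] -37.7 [160, 166, 98] -36.7 [161, 166, 102] -35.7 [164, 167, 97] -34.7 [167, 167, 82] -33.7 [168, 166, 97] -32.7 [168, 154, 147] -31.7 [164, 160, 188] -30.7 [160, 186, 198] -29.7 [162, 197, 202] -28.7 [162, 189, 207] -27.7 [163, 189, 201] -26.7 [163, 189, 138] -25.7 [165, 189, 116] -24.7 [164, 189, 113] -23.7 [164, 189, 139] -22.7 [164, 189, 176] -21.7 [164, 189, 192] -20.7 [164, 189, 189]
```

The button face moved about 1.0–1.4 mm against the fixed anvil block, so the nip is roughly 8–10 N and agrees with the torque. Next, the mark angles.

```bash
python3 - <<'E'
from h import *
c=np.array([.4786,-.2006])
for n in ("w1","w9","w2"):
    Z=np.load(n+".npz"); p,T=Z["p"],Z["T"]
    hsv=cv2.cvtColor(p,cv2.COLOR_RGB2HSV)
    pr=proj("wrist",[[.4786,-.2006,.07]],T)[0]; v,u=np.mgrid[0:400,0:640]
    near=np.hypot(u-pr[0],v-pr[1])<75
    m=near&((hsv[:,:,0]<8)|(hsv[:,:,0]>172))&(hsv[:,:,1]>140)&(hsv[:,:,2]>120)
    P=onplane("wrist",np.stack([u[m],v[m]],1),.0897,T)[:,:2]-c if m.any() else np.zeros((0,2))
    print(n,"red n",m.sum(), "ang",np.round(np.degrees(np.arctan2(P[:,1].mean(),P[:,0].mean())),1),"r",np.round(np.hypot(*P.T).min(),4),np.round(np.hypot(*P.T).max(),4))
    w=near&(hsv[:,:,1]<40)&(hsv[:,:,2]>150)
    P=onplane("wrist",np.stack([u[w],v[w]],1),.0694,T)[:,:2]-c
    r=np.hypot(*P.T); a=np.degrees(np.arctan2(P[:,1],P[:,0])); k=(r>.031)&(r<.039)&(np.cos(np.radians(a-165))>.8)
    print("  idx",k.sum(),np.median(a[k]),a[k].min(),a[k].max())
E
```

```text
w1 red n 24 ang -16.6 r 0.0187 0.0283
  idx 32 168.10226558651925 165.2944487339598 171.00793896857925
w9 red n 76 ang -16.4 r 0.0192 0.0287
  idx 66 167.24141174283116 -173.4151293491093 170.81962053853903
w2 red n 25 ang -17.1 r 0.0189 0.0286
  idx 20 168.18028788162968 -162.07488671948903 170.2494867504037
```

```bash
python3 -c "
from h import *
go([.4587,-.2935,.20],-12.1)"
```

```text
t 18.52 pos [ 0.4855 -0.1466  0.2453] zang -12.17 open 0.797 F [ 0.4 -0.  -0.5]
shift mm [149.2  45.3   4.8] turn [ 0.  -0.1 -0. ]
```

Call:
jog_arm(motion=[150,45,4,0,0,0,150,45,4,0,0,0,150,45,4,0,0,0,150,45,4,0,0,0,150,45,4,0,0,0])

```text
time_s: 19.15
position: [0.4579, -0.2934, 0.2006]
tcp_rot: [[-0.21, -0.0, 0.978], [-0.978, 0.001, -0.21], [-0.001, -1.0, -0.0]]
force: [-0.1, 1.1, -0.7]
opening: 0.804
```

```bash
cat > mk.py <<'E'
import sys
from h import *
n=sys.argv[1]; p,_,T=look("wrist",n)
c=np.array([.4786,-.2006]); hsv=cv2.cvtColor(p,cv2.COLOR_RGB2HSV)
pr=proj("wrist",[[.4786,-.2006,.07]],T)[0]; v,u=np.mgrid[0:400,0:640]; near=np.hypot(u-pr[0],v-pr[1])<110
m=near&((hsv[:,:,0]<8)|(hsv[:,:,0]>172))&(hsv[:,:,1]>120)&(hsv[:,:,2]>80)
P=onplane("wrist",np.stack([u[m],v[m]],1),.0897,T)[:,:2]-c if m.any() else np.zeros((0,2))
r=np.hypot(*P.T); P=P[(r>.017)&(r<.0285)]
if len(P): print("red",len(P),"ang",np.round(np.degrees(np.arctan2(P[:,1].mean(),P[:,0].mean())),1),"px",u[m].mean(),v[m].mean())
w=near&(hsv[:,:,1]<50)&(hsv[:,:,2]>110)
P=onplane("wrist",np.stack([u[w],v[w]],1),.0694,T)[:,:2]-c
r=np.hypot(*P.T); a=np.degrees(np.arctan2(P[:,1],P[:,0]))%360; k=(r>.031)&(r<.039)&(np.abs(a-168)<12)
print("idx",k.sum(),np.median(a[k]) if k.any() else None,"knob px",pr)
x,y=int(np.clip(pr[0]-80,0,480)),int(np.clip(pr[1]-80,0,240))
cv2.imwrite(f"pics/{n}z.png",cv2.resize(p[y:y+160,x:x+160,::-1],None,fx=3.5,fy=3.5,interpolation=cv2.INTER_CUBIC))
E
python3 mk.py w13; python3 -c "
from h import *
go([.4786,-.2006,.12],-12.1)"
```

```text
red 44 ang -136.7 px 301.40425531914894 115.19148936170212
idx 58 167.97582132480167 knob px [318.5061452   92.20637747]
t 19.2 pos [ 0.4581 -0.293   0.2008] zang -12.07 open 0.799 F [-0.2  0.5  0. ]
shift mm [-94.6  80.9   0.7] turn [ 0.  0. -0.]
```

View pics/w13z.png

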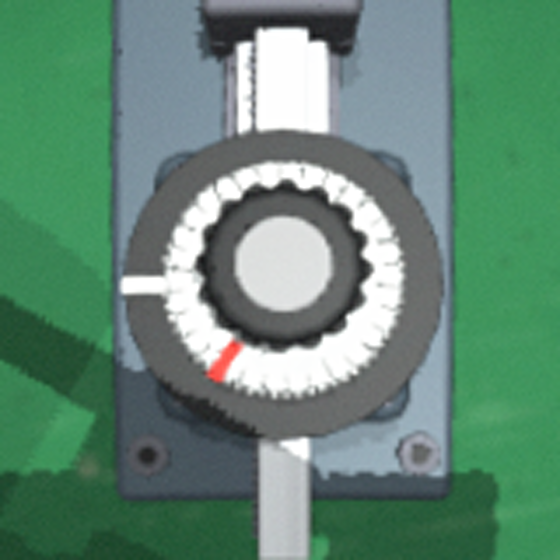

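Red stands at 223.3° and the index at 168.0°, so the ring needs 55.3° clockwise. Descending over the ring with the gripper fully open.

Call:
jog_arm(motion=[-94.5,0,0.5,0,0,0,-94.5,20,0.5,0,0,0,-94.5,60,0.5,0,0,0,-94.5,75,0.5,0,0,0,-94.5,75,0.5,0,0,0,-94.5,75,0.5,0,0,0], gripper=1.0)

```text
time_s: 19.95
position: [0.4791, -0.2025, 0.1266]
tcp_rot: [[-0.21, 0.002, 0.978], [-0.978, -0.001, -0.21], [0.001, -1.0, 0.002]]
force: [0.2, 0.6, 0.5]
opening: 1.0
```

```bash
python3 -c "
from h import *
go([.4784,-.2007,.095],-12.1)
look('wrist','w14')"
```

```text
t 19.95 pos [ 0.4791 -0.2025  0.1266] zang -12.12 open 1.0 F [0.2 0.6 0.5]
shift mm [-1.7 31.6 -1.1] turn [-0.1 -0.   0. ]
```

View pics/w14.png

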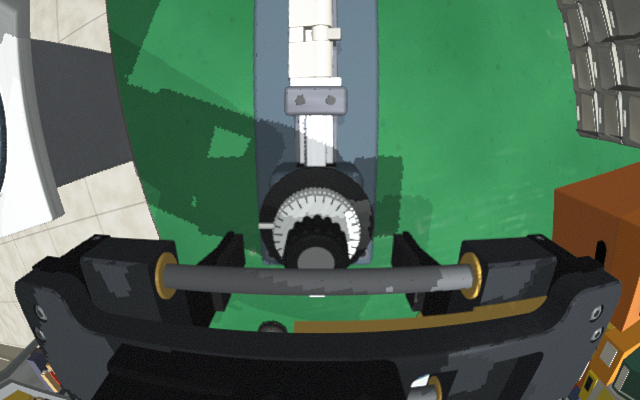

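Call:
jog_arm(motion=[-1.5,10,-1,0,0,0,-1.5,22,-1,0,0,0,-1.5,30,-1,0,0,0,-1.5,31,-1,0,0,0,-1.5,31,-1,0,0,0])

```text
time_s: 20.62
position: [0.4777, -0.2002, 0.0943]
tcp_rot: [[-0.21, -0.0, 0.978], [-0.978, 0.0, -0.21], [-0.0, -1.0, -0.0]]
force: [0.7, 0.1, 0.1]
opening: 1.002
```

```bash
python3 -c "
from h import *
go([.4784,-.2007,.095],-12.1)"
```

```text
t 20.62 pos [ 0.4777 -0.2002  0.0943] zang -12.11 open 1.002 F [0.7 0.1 0.1]
shift mm [ 0.3 -0.7  0.8] turn [ 0. -0. -0.]
```

Tips are about 3 mm above the index plate. Closing on the 56 mm ring.

Call:
jog_arm(motion=[0,-0.5,0.8,0,0,0,0,-0.5,0.8,0,0,0,0,-0.5,0.8,0,0,0,0,-0.5,0.8,0,0,0,0,-0.5,0.8,0,0,0,0,-0.5,0.8,0,0,0], gripper=0.5)

```text
time_s: 21.38
position: [0.4784, -0.2004, 0.0951]
tcp_rot: [[-0.21, -0.0, 0.978], [-0.978, -0.0, -0.21], [0.0, -1.0, -0.0]]
force: [0.4, -0.5, 0.6]
opening: 0.637
```

```bash
python3 q.py; python3 -c "
from h import *
go([.4784,-.2007,.095],-12.1)"
```

```text
21.38 turned -0.01 Mz [np.float64(-0.023), np.float64(-0.023), np.float64(-0.023)] tau6 0.0092 F [ 0.4 -0.5  0.6]
t 21.38 pos [ 0.4784 -0.2004  0.0951] zang -12.1 open 0.637 F [ 0.4 -0.5  0.6]
shift mm [0.3 0.1 0. ] turn [ 0. -0.  0.]
```

Call:
jog_arm(motion=[0,0,0,0,5,0,0,0,0,0,10,0,0,0,0,0,16,0,0,0,0,0,22,0,0,0,0,0,28,0,0,0,0,0,34,0,0,0,0,0,40,0,0,0,0,0,46,0,0,0,0,0,51,0,0,0,0,0,54,0,0,0,0,0,55.3,0,0,0,0,0,55.3,0,0,0,0,0,55.3,0])

```text
time_s: 23.0
position: [0.4787, -0.2006, 0.0952]
tcp_rot: [[-0.923, 0.001, 0.384], [-0.384, -0.001, -0.923], [-0.0, -1.0, 0.001]]
force: [-0.4, -0.6, 1.9]
opening: 0.635
```

```bash
python3 q.py; python3 mk.py w15
```

```text
23.0 turned 55.28 Mz [np.float64(-0.021), np.float64(-0.021), np.float64(-0.021)] tau6 -0.0183 F [-0.4 -0.6  1.9]
idx 0 None knob px [317.91707386 247.66346319]
```

View pics/w15.png

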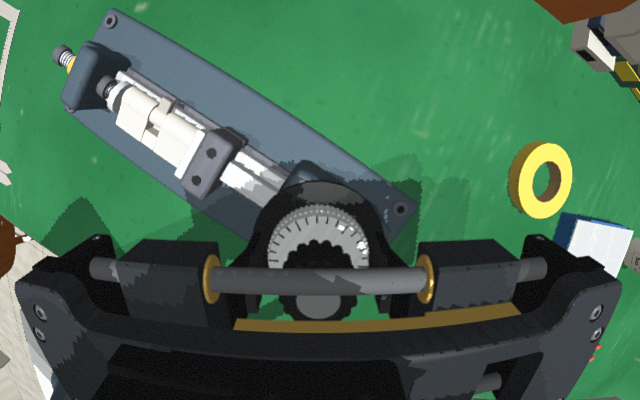

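The ring is turned and the cylinder is still between jaw and anvil. Releasing, rising and checking.

Call:
jog_arm(motion=[0,0,0,0,0,0,0,0,0,0,0,0,0,0,0,0,0,0,0,0,0,0,0,0,0,-20,0,0,0,0,0,-50,0,0,0,0,0,-105,0,0,0,0,0,-105,0,0,0,0,0,-105,0,0,0,0], gripper=1.0)

```text
time_s: 24.18
position: [0.478, -0.2001, 0.1999]
tcp_rot: [[-0.923, -0.0, 0.384], [-0.384, 0.0, -0.923], [0.0, -1.0, -0.0]]
force: [-0.5, -0.8, -0.7]
opening: 1.002
```

```bash
python3 -c "
from h import *
go([.4587,-.2935,.20],-12.1)"
```

```text
t 24.18 pos [ 0.478  -0.2001  0.1999] zang -67.4 open 1.002 F [-0.5 -0.8 -0.7]
shift mm [53.7 -0.1 78.9] turn [  0.  -55.3   0. ]
```

Call:
jog_arm(motion=[54,0,79,0,-55.3,0,54,0,79,0,-55.3,0,54,0,79,0,-55.3,0,54,0,79,0,-55.3,0,54,0,79,0,-55.3,0,54,0,79,0,-55.3,0,54,0,79,0,-55.3,0,54,0,79,0,-55.3,0])

```text
time_s: 25.18
position: [0.4585, -0.2936, 0.199]
tcp_rot: [[-0.21, -0.002, 0.978], [-0.978, 0.002, -0.21], [-0.001, -1.0, -0.002]]
force: [0.1, 0.0, 0.4]
opening: 0.998
```

```bash
python3 mk.py w16; python3 -c "
from h import *
go([.487,-.148,.246],-12.1)"
```

```text
red 41 ang 168.3 px 288.0232558139535 90.88372093023256
idx 58 168.11155909307283 knob px [318.02751633  92.02236096]
t 25.23 pos [ 0.4586 -0.2937  0.1993] zang -12.13 open 1.0 F [-0.2 -0.1  0.1]
shift mm [-148.5  -46.6   -2.9] turn [ 0.1 -0.  -0.1]
```

View pics/w16z.png

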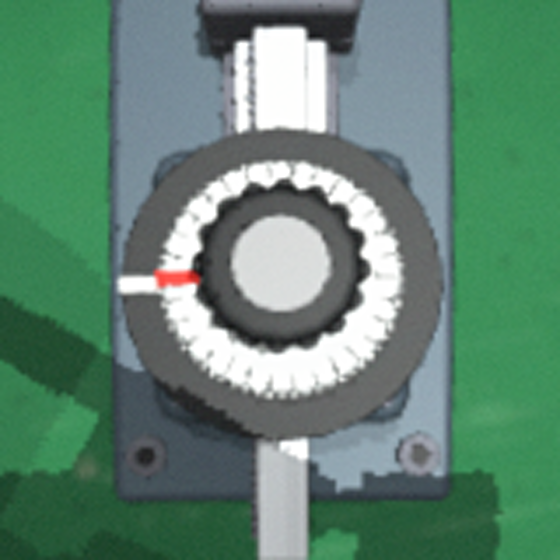

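The red line is at 168.3° and the index at 168.1°, so the dial is zeroed. One last look at the nip before handing in.

Call:
jog_arm(motion=[-148,-47,-2,0,0,0,-148,-47,-2,0,0,0,-148,-47,-2,0,0,0,-148,-47,-2,0,0,0,-148,-47,-2,0,0,0,-148,-47,-2,0,0,0])

```text
time_s: 25.98
position: [0.4877, -0.15, 0.2465]
tcp_rot: [[-0.211, -0.001, 0.977], [-0.977, 0.0, -0.211], [0.0, -1.0, -0.001]]
force: [-0.6, 0.4, 0.2]
opening: 1.001
```

```bash
python3 - <<'E'
from h import *
look('wrist','w17')
b=np.array([.2093,.9779]); a=np.array([.9779,-.2093]); o=np.array([.5044,-.0777])
s=np.arange(.03,.06,.00025); s2=np.arange(-.04,-.015,.00025)
for n in ("w2","w8","w12","w17"):
    Z=np.load(n+".npz"); p=Z["p"].astype(np.float32).mean(2); T=Z["T"]
    def prof(s,z,lat):
        g=0
        for l in lat:
            uv=proj("wrist",np.c_[o+s[:,None]*b+l*a,np.full(len(s),z)],T).astype(np.float32)
            g=g+cv2.remap(p,uv[:,0],uv[:,1],cv2.INTER_CUBIC).ravel()/len(lat)
        return g
    g=prof(s,.052,np.arange(-.003,.0031,.001)); k=(s>.039)&(s<.046); w=np.clip(245-g[k],0,None)
    print(n,"button front dark centroid mm",round((s[k]*w).sum()/w.sum()*1000,2))
p=np.load("w17.npz")["p"]; cv2.imwrite('pics/w17z.png',cv2.resize(p[0:250,200:420,::-1],None,fx=2.4,fy=2.4,interpolation=cv2.INTER_CUBIC))
E
```

```text
w2 button front dark centroid mm 41.43
w8 button front dark centroid mm 41.57
w12 button front dark centroid mm 42.79
w17 button front dark centroid mm 42.55
```

View pics/w17z.png

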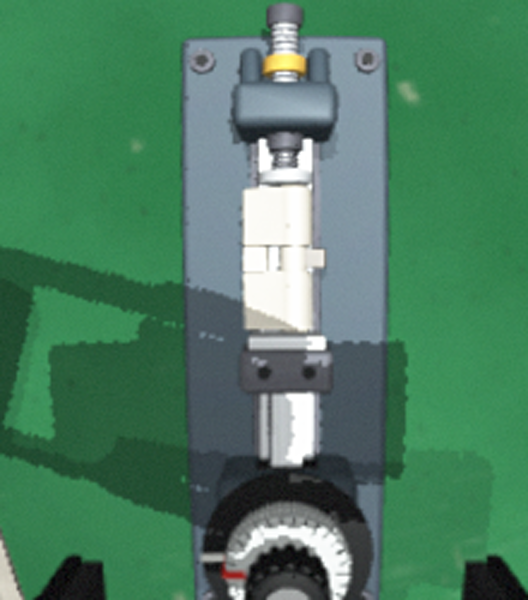

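```bash
python3 -c "
from h import *
print(bot.hand_in())"
```

```text
the job is handed in; nothing more can be done
None
```

The gauge is nipped on the nickel cylinder and zeroed. I handed it in after about 26 s of the allowed 72 s; the hand-in gives no verdict.

**What I did:** I laid the nickel cylinder on the rail parallel to it, then wound the knob about 120° clockwise until the jaw nipped it. I then turned the dial ring 55.3° clockwise onto the index line, released it and backed off.

**Last checks:**
- **Dial:** the red zero line is at 168.3° and the white index at 168.1°, about 0.1 mm apart.
- **Nip:** the anvil button is pushed in about 1.0–1.2 mm, which is roughly 8–10 N. The knob torque while winding suggested about 7–8 N. Both are estimates, but well inside the 3.5–40 N range.
- **Cylinder:** after I set it down, and before the jaw closed, it was within about 1 mm of the rail's centre line and about 1° of parallel. The final picture shows it still straight between jaw and anvil.
- **Other objects:** I did not re-measure the brass cylinders, screwdriver or fob at the end. The arm went near the brass cylinders only at the pick, where it stayed clear of them, and passed high above the screwdriver and fob.

No check failed. The one odd result was the first knob-torque readings, which came out inconsistent because of stopping transients, so I used the slower 1° steps instead.

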